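# Shift the solvent bottles from carrier to instrument tray, order kept

## Task

Move the four amber solvent bottles from the white bench carrier into the grey solvent tray of the chromatograph, one bottle to a bay, keeping them in the same left-to-right order so that each one stays with its own pump line. Set every bottle down gently on the floor of its bay, upright, never dropped or tipped over, and let go of it.

Things in the scene. Friction and masses are not known exactly. Their poses are not given: they have to be found in the camera images.
- bottle_100: the large round solvent bottle: body 56 mm diameter, straight up to 66 mm, shoulder, cap 52 mm diameter from 78 mm to the top at 105 mm; about 0.24 kg; amber glass, orange screw cap, upright. Origin: centre of its underside, z up along its axis
- bottle_square: the square solvent bottle: body 50 x 50 mm, straight up to 74 mm, shoulder, round cap 40 mm diameter from 86 mm to the top at 109 mm; about 0.24 kg; amber glass, orange screw cap, upright. Origin: centre of its underside, z up along its axis, x and y square to its faces
- bottle_50: the middle round solvent bottle: body 46 mm diameter, straight up to 56 mm, shoulder, cap 40 mm diameter from 68 mm to the top at 91 mm; about 0.15 kg; amber glass, orange screw cap, upright. Origin: centre of its underside, z up along its axis
- bottle_25: the smallest round solvent bottle: body 36 mm diameter, straight up to 44 mm, shoulder, cap 33 mm diameter from 52 mm to the top at 74 mm; about 0.08 kg; amber glass, orange screw cap, upright. Origin: centre of its underside, z up along its axis
- carrier: white bench carrier holding the bottles at the start, fixed, 80 x 336 mm: four alike cells in a row along its y, centred at y = +120, +40, -40, -120 mm; a 60 mm high, 10 mm thick carrying grip across each end (y = +-163 mm). Origin: centre of its underside, on the bench; z up, x away from the robot, +y to the robot's left (turned under 10 degrees). It may be nearer or farther than the tray
- tray: grey solvent tray, empty at the start, fixed, 90 x 332 mm: four alike bays in a row along its y, centred at x = 0, y = +120, +40, -40, -120 mm, each 74 x 74 mm inside, floor 4 mm and wall tops 18 mm above the bench, 6 mm walls between. Origin: centre of its underside, on the bench; z up, x away from the robot, +y to the robot's left (turned under 10 degrees)
- cell_a: the cell of the carrier in which bottle_100 stands at the start (it stays behind and marks that bottle's place in the row): white, 74 x 74 mm inside, floor 4 mm and wall tops 18 mm above the bench, walls 3 mm. Origin: centre of its underside, axes as the carrier's
- cell_b: the cell of the carrier in which bottle_square stands at the start (it stays behind and marks that bottle's place in the row): white, 74 x 74 mm inside, floor 4 mm and wall tops 18 mm above the bench, walls 3 mm. Origin: centre of its underside, axes as the carrier's
- cell_c: the cell of the carrier in which bottle_50 stands at the start (it stays behind and marks that bottle's place in the row): white, 74 x 74 mm inside, floor 4 mm and wall tops 18 mm above the bench, walls 3 mm. Origin: centre of its underside, axes as the carrier's
- cell_d: the cell of the carrier in which bottle_25 stands at the start (it stays behind and marks that bottle's place in the row): white, 74 x 74 mm inside, floor 4 mm and wall tops 18 mm above the bench, walls 3 mm. Origin: centre of its underside, axes as the carrier's
There are look-alikes about, which are no part of the job. What is shaped like the bottle_square but green or purple is not meant. Leave any blue or pink look-alike of the bottle_50 alone.

How it is judged:
At the end, for the whole second after the job is handed in: Each bottle stands upright (within 0.06 rad) on the floor (within 3 mm) of the tray bay with the same place in the row, from the left, as the cell it came from, anywhere inside its walls (within 22 mm of its centre along x and y); all released and at rest (((y of cell_a in the frame of carrier between 0.1 and 0.14 m and y of bottle_100 in the frame of tray between 0.098 and 0.142 m) or (y of cell_a in the frame of carrier between 0.02 and 0.06 m and y of bottle_100 in the frame of tray between 0.018 and 0.062 m) or (y of cell_a in the frame of carrier between -0.06 and -0.02 m and y of bottle_100 in the frame of tray between -0.062 and -0.018 m) or (y of cell_a in the frame of carrier between -0.14 and -0.1 m and y of bottle_100 in the frame of tray between -0.142 and -0.098 m)) and x of bottle_100 in the frame of tray between -0.022 and 0.022 m and z of bottle_100 in the frame of tray between 0.001 and 0.007 m and angle between each of bottle_100, bottle_square, bottle_50, bottle_25's own z axis and vertical below 0.06 rad and linear speed of each of bottle_100, bottle_square, bottle_50, bottle_25 below 0.02 m/s and angular speed of each of bottle_100, bottle_square, bottle_50, bottle_25 below 0.2 rad/s and ((y of cell_b in the frame of carrier between 0.1 and 0.14 m and y of bottle_square in the frame of tray between 0.098 and 0.142 m) or (y of cell_b in the frame of carrier between 0.02 and 0.06 m and y of bottle_square in the frame of tray between 0.018 and 0.062 m) or (y of cell_b in the frame of carrier between -0.06 and -0.02 m and y of bottle_square in the frame of tray between -0.062 and -0.018 m) or (y of cell_b in the frame of carrier between -0.14 and -0.1 m and y of bottle_square in the frame of tray between -0.142 and -0.098 m)) and x of bottle_square in the frame of tray between -0.022 and 0.022 m and z of bottle_square in the frame of tray between 0.001 and 0.007 m and ((y of cell_c in the frame of carrier between 0.1 and 0.14 m and y of bottle_50 in the frame of tray between 0.098 and 0.142 m) or (y of cell_c in the frame of carrier between 0.02 and 0.06 m and y of bottle_50 in the frame of tray between 0.018 and 0.062 m) or (y of cell_c in the frame of carrier between -0.06 and -0.02 m and y of bottle_50 in the frame of tray between -0.062 and -0.018 m) or (y of cell_c in the frame of carrier between -0.14 and -0.1 m and y of bottle_50 in the frame of tray between -0.142 and -0.098 m)) and x of bottle_50 in the frame of tray between -0.022 and 0.022 m and z of bottle_50 in the frame of tray between 0.001 and 0.007 m and ((y of cell_d in the frame of carrier between 0.1 and 0.14 m and y of bottle_25 in the frame of tray between 0.098 and 0.142 m) or (y of cell_d in the frame of carrier between 0.02 and 0.06 m and y of bottle_25 in the frame of tray between 0.018 and 0.062 m) or (y of cell_d in the frame of carrier between -0.06 and -0.02 m and y of bottle_25 in the frame of tray between -0.062 and -0.018 m) or (y of cell_d in the frame of carrier between -0.14 and -0.1 m and y of bottle_25 in the frame of tray between -0.142 and -0.098 m)) and x of bottle_25 in the frame of tray between -0.022 and 0.022 m and z of bottle_25 in the frame of tray between 0.001 and 0.007 m); the robot touches nothing.
It fails at once if a bottle tips over (angle between any of bottle_100, bottle_square, bottle_50, bottle_25's own z axis and vertical above 0.5 rad).
It fails at once if a bottle falls: moving over 0.4 m/s while not held (a drop of about 10 mm or more) ((contact force between bottle_100 and the fingers below 0.3 N and linear speed of bottle_100 above 0.4 m/s) or (contact force between bottle_square and the fingers below 0.3 N and linear speed of bottle_square above 0.4 m/s) or (contact force between bottle_50 and the fingers below 0.3 N and linear speed of bottle_50 above 0.4 m/s) or (contact force between bottle_25 and the fingers below 0.3 N and linear speed of bottle_25 above 0.4 m/s)).
It fails at once if a bottle is banged or pressed down on the tray with over 50 N (contact force between any of bottle_100, bottle_square, bottle_50, bottle_25 and tray above 50 N).
It also fails if it takes over 88 s, if anything falls off the work surface, if the arm or the gripper's body presses on something with over 40 N, if the wrist force passes 120 N, or if a joint passes its speed limit or range.

## Robot

A 7-joint arm with a two-finger parallel gripper is mounted at the origin on the work surface. World frame = base frame: x ahead of the robot, y to its left, z up, the work surface at z = 0. Lengths are in m, angles in rad, forces in N, time in s.
With the tool pointing down it reaches from about 0.35 to 0.9 m from the base axis. Payload 8.1 kg.
Tool frame: the origin (TCP) lies at the very end of the fingers, on their centre line; the grasp point (between the pads) lies arm.grip_point_offset behind it (arm.grip_point_offset is the distance from the TCP to the grasp point, in m); z points along the fingers, y is the line along which they close (so a half turn about z gives the same grasp; the last joint's range is limited). The gripper opens to 92 mm and grips with 3 to 60 N. Pads are 19 mm wide; open, the fingers measure 130 mm over their backs; the gripper's body (75 mm by 190 mm) begins 47 mm behind the grasp point.
Start: joints at [-1.348, 0.434, 0.025, 1.573, -0.012, 1.134, -0.075], TCP at [0.2, 0.592, 0.227] pointing down, gripper open.
Joint ranges: [-2.62, 2.62], [-0.44, 2.09], [-1.27, 1.32], [0.08, 2.57], [-1.32, 4.46], [0.12, 2], [-2.74, 2.74]. Speed limits (rad/s): [2.22, 2.22, 3.01, 3.01, 3.14, 3.14, 3.14].

## Interface

Orientations are given as a rotation vector (axis times angle).
In Python, from cell import arm gives the robot as it stands. The module is installed in compiled form; this text tells all that it offers.
- The arm moves only by the shell command python3 -m creep 'ROWS' [OPENING] [FORCE]. ROWS is JSON, a list of rows, each a list of 6 numbers: the shift along the tool's x, y, z scaled (see below), then the turn, a rotation vector about the tool's x, y, z scaled (see below). A call has 1 to 20 rows; each row shifts and turns the commanded pose from where the row before left it, along the tool's axes as they then stand; what a row does not reach is not made up. The controller multiplies each number of a shift by 0.4 m and each number of a turn by 120 degrees. A row lasts 1/12 s, in which the tool goes at most 41.7 mm and 7.16 degrees, less where a joint would pass 70% of its speed; a pose out of reach is approached as far as the arm can. A call with a number of a shift or a turn outside -1 to 1 is refused whole. A call with a gripper value outside its range is refused whole. OPENING is the closure, from -1 (fully open) to 1 (shut), set as the call begins (- or left out, the last holds). The fingers move at their own pace and stop on an object; FORCE is the grip in N (left out, the last holds). Time passes only in rows, so rows that do not move let the fingers close. It gives the time, the measured TCP pose, the force, the opening and the grip force at its end, in the units of the state.
- arm.observe(): the state, without advancing time (a new reading comes with each control period).
- arm.get_image(name): name is "scene" or "top" or "wrist"; returns a dict with "frame" (420x560x3 uint8, red, green, blue), "intrinsics" (3x3 intrinsics, pixels), "rvec" (rotation vector, rad) and "tvec" (3), from world to camera coordinates, as OpenCV has them; the wrist camera has in their place "mount" (4x4, takes a point from camera to tool coordinates, whose origin is the TCP and whose axes are the flange's). Camera axes: x right, y down, z forward; pixel columns grow to the right and rows downward; lengths in m; the calibration is good to about 2 mm. A picture is of the moment at which its call begins: read the wrist's pose just before it. There is no depth.
- arm.sign_off(): hands the job in; it is judged then, once.
The state is a dict: "clock": time; "joints": joint angles; "dq": joint speeds; "joint_efforts": joint torques, N m; "position": TCP position; "ee_rot": TCP orientation; "force": force on the tool from outside, world axes, zero at the start; "ft_torque": the same for the moment, N m; "width": opening from 0.0 (shut) to 1.0 (fully open); "gripper_force": force on a finger pad.
Only numpy, scipy, OpenCV 4.12 (cv2) and the standard library are available. Lean on these libraries where they do the work, as an engineer would, in place of code of your own. Each camera call takes 0.05 s, during which the arm holds its last target. There are 200 camera calls.

## Working session

There is one attempt and no reset: what is moved stays moved. The work goes in short steps, Python scripts to look and compute and a shell command to move; the robot and the scene stay as the last step left them, time stands still between calls to the robot, and variables do not carry over. Pictures are saved under pics/ and viewed, at most 14 in all, crops included, and the job is handed in when it is done.

```bash
mkdir -p pics
python3 - <<'E'
from cell import arm
import cv2
s=arm.observe();print({k:s[k] for k in('clock','position','ee_rot','force','width','gripper_force')},arm.grip_point_offset)
for n in('scene','top'):
    d=arm.get_image(n);cv2.imwrite(f'pics/{n}0.png',cv2.cvtColor(d['frame'],cv2.COLOR_RGB2BGR));print(n,d['intrinsics'],d['rvec'],d['tvec'])
d=arm.get_image('wrist');print(d['mount'])
E
```

```text
{'clock': 0.0, 'position': array([0.1998729 , 0.59161415, 0.22593852]), 'ee_rot': array([-5.09510379e-01, -3.09985059e+00,  2.51788900e-03]), 'force': array([-0.02733737, -0.09296478,  0.43745409]), 'width': 1.0001407445215083, 'gripper_force': 0.0} 0.0188
scene [[384.25138893   0.         282.43122821]
 [  0.         384.25138893 213.97918879]
 [  0.           0.           1.        ]] [ 1.74860618  1.33268255 -0.74546939] [-0.11246499 -0.26513511  1.32609483]
top [[491.65978909   0.         277.86984295]
 [  0.         491.65978909 207.20081304]
 [  0.           0.           1.        ]] [ 2.22576918 -2.18329776  0.10594346] [-0.07110695  0.59777056  1.02618034]
[[-2.78693660e-04 -9.54074027e-01 -2.99570814e-01  8.23026408e-02]
 [ 9.99999932e-01 -1.93137373e-04 -3.15205237e-04  1.14345624e-03]
 [ 2.42870810e-04 -2.99570882e-01  9.54074016e-01 -1.57492352e-01]
 [ 0.00000000e+00  0.00000000e+00  0.00000000e+00  1.00000000e+00]]
```

View pics/top0.png

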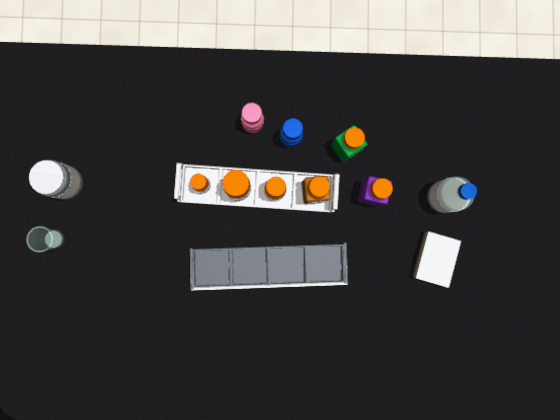

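View pics/scene0.png

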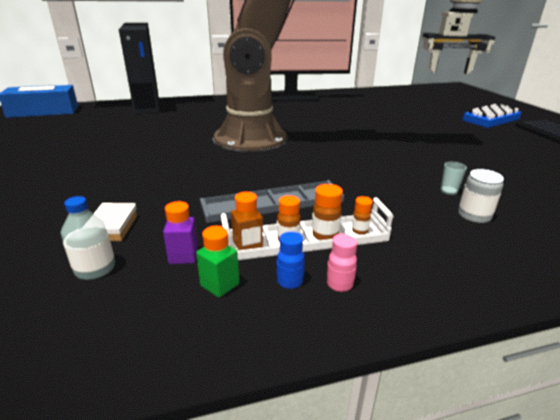

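The top view (up is +x, left is +y) shows the carrier at about (257,188) with, from the left, bottle_25 (199,183), bottle_100 (236,184), bottle_50 (276,188) and bottle_square (318,188). The empty tray is nearer the robot, at about (269,267). The scene view confirms this order and shows the decoys standing beyond the carrier.

Run:
```python
import cv2
i=cv2.imread('pics/top0.png');cv2.imwrite('pics/crop.png',cv2.resize(i[150:300,165:365],None,fx=4,fy=4,interpolation=cv2.INTER_CUBIC))
```

```text
(no output)
```

View pics/crop.png

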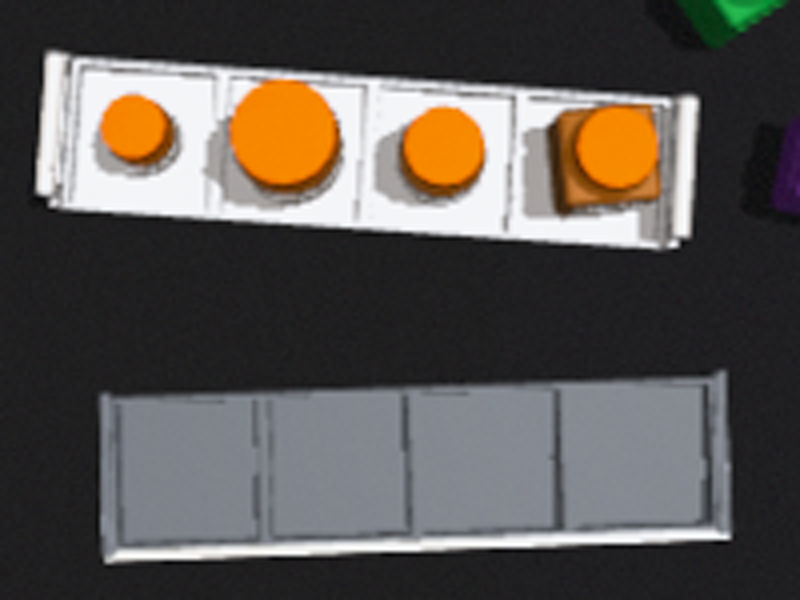

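The enlarged crop shows cap-top discs at crop pixels (134,126), (283,132), (443,146) and (616,147). The tray's rim corners are at (101,394), (725,372), (105,548) and (730,528).

```bash
cat > h.py <<'E'
import numpy as np,cv2
from cell import arm
from scipy.spatial.transform import Rotation as R
def ray(d,uv,z):
    M=R.from_rotvec(d['rvec']).as_matrix();c=-M.T@d['tvec']
    r=M.T@np.linalg.solve(d['intrinsics'],[*uv,1]);return c+r*(z-c[2])/r[2]
def proj(d,P): return cv2.projectPoints(np.float64(P).reshape(-1,3),d['rvec'],d['tvec'],d['intrinsics'],None)[0].reshape(-1,2)
E
python3 - <<'E'
from h import *
np.set_printoptions(precision=4,suppress=True)
d=arm.get_image('top');S=arm.get_image('scene')
f=lambda p,z:ray(d,(165+(p[0]+.5)/4-.5,150+(p[1]+.5)/4-.5),z)
T=np.array([f(p,.018) for p in[(101,394),(725,372),(105,548),(730,528)]])
print(T,'tray len',np.linalg.norm(T[0]-T[1]),np.linalg.norm(T[2]-T[3]),'wid',np.linalg.norm(T[0]-T[2]),np.linalg.norm(T[1]-T[3]))
c=T.mean(0);y=(T[0]-T[1]+T[2]-T[3])[:2];y/=np.linalg.norm(y);print('tray',c[:2],'yaw',np.degrees(np.arctan2(-y[0],y[1])))
for o in(.12,.04,-.04,-.12):print(' bay',c[:2]+y*o)
for n,p,z in[('25',(134,126),.078),('100',(283,132),.109),('50',(443,146),.095),('sq',(616,147),.113)]:
    P=f(p,z);print(n,P,'scene px',proj(S,P))
    hsv=None
a,b=f((50,205),.018),f((678,243),.018);print('carrier near edge',a,b,np.degrees(np.arctan2(-(a-b)[0],(a-b)[1])))
C=R.from_rotvec(arm.observe()['ee_rot']).as_matrix();print(C)
E
```

```text
[[ 0.5089  0.1244  0.018 ]
 [ 0.5264 -0.2061  0.018 ]
 [ 0.4285  0.1199  0.018 ]
 [ 0.4439 -0.2095  0.018 ]] tray len 0.3309428165275383 0.3298260479584832 wid 0.08058755851730284 0.08256527468324686
tray [ 0.4769 -0.0428] yaw 2.859519762380023
 bay [0.471 0.077]
 bay [ 0.475  -0.0029]
 bay [ 0.4789 -0.0828]
 bay [ 0.4829 -0.1627]
25 [0.6445 0.1032 0.078 ] scene px [[363.0301 200.1406]]
100 [0.6396 0.0269 0.109 ] scene px [[328.0928 189.6594]]
50 [ 0.6359 -0.0515  0.095 ] scene px [[288.8371 199.9034]]
sq [ 0.6354 -0.1353  0.113 ] scene px [[245.5234 196.5941]]
carrier near edge [0.6083 0.1542 0.018 ] [ 0.5948 -0.1802  0.018 ] -2.303504074540774
[[-0.9474  0.3201 -0.0001]
 [ 0.3201  0.9474 -0.0007]
 [-0.0001 -0.0007 -1.    ]]
```

Run:
```python
import cv2
i=cv2.imread('pics/scene0.png');cv2.imwrite('pics/crops.png',cv2.resize(i[175:265,190:400],None,fx=3.8,fy=3.8,interpolation=cv2.INTER_CUBIC))
```

```text
(no output)
```

View pics/crops.png

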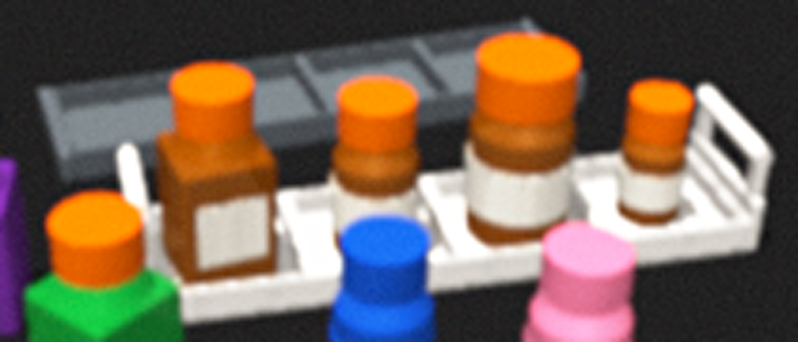

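Cap tops predicted in the scene view match what I read off it within about 1 px, so the bottle positions are good. The white strip on the tray's near side is its wall top, which puts the tray centre at x≈0.473. I'll turn the tool so it closes along world x, giving tool x = +Y, y = +X and z = down, and then go over.

```bash
python3 -m creep '[[0,0,0,0,0,0.0594],[0,0,0,0,0,0.0594],[0,0,0,0,0,0.0594],[0,0,0,0,0,0.0594],[0,0,0,0,0,0.0594],[0,0,0,0,0,0.0594],[0,0,0,0,0,0.0594],[0,0,0,0,0,0.0594],[0,0,0,0,0,0.0594],[0,0,0,0,0,0.0594],[-0.07,0.065,0,0,0,0],[-0.07,0.065,0,0,0,0],[-0.07,0.065,0,0,0,0],[-0.07,0.065,0,0,0,0],[-0.07,0.065,0,0,0,0],[-0.07,0.065,0,0,0,0],[-0.07,0.065,0,0,0,0],[-0.07,0.065,0,0,0,0],[0,0,0,0,0,0],[0,0,0,0,0,0]]' -1 20; python3 -c "
from h import *
print(R.from_rotvec(arm.observe()['ee_rot']).as_matrix().round(3))"
```

```text
clock: 1.92
position: [0.4102, 0.366, 0.227]
ee_rot: [2.226, 2.216, 0.001]
force: [-0.0, 0.6, -0.9]
width: 0.995
gripper_force: 0.0
[[ 0.005  1.     0.001]
 [ 1.    -0.005 -0.   ]
 [-0.     0.001 -1.   ]]
```

```bash
python3 -m creep '[[-0.066,0.058,0,0,0,0],[-0.066,0.058,0,0,0,0],[-0.066,0.058,0,0,0,0],[-0.066,0.058,0,0,0,0],[-0.066,0.058,0,0,0,0],[-0.066,0.058,0,0,0,0],[-0.066,0.058,0,0,0,0],[-0.066,0.058,0,0,0,0],[-0.066,0.058,0,0,0,0],[-0.066,0.058,0,0,0,0],[0,0,0.05,0,0,0],[0,0,0.05,0,0,0],[0,0,0.05,0,0,0],[0,0,0.05,0,0,0],[0,0,0,0,0,0],[0,0,0,0,0,0],[0,0,0,0,0,0]]' -1 20
python3 - <<'E'
from h import *
s=arm.observe();d=arm.get_image('wrist');cv2.imwrite('pics/w1.png',d['frame'][:,:,::-1])
E
```

```text
clock: 3.33
position: [0.641, 0.1055, 0.1477]
ee_rot: [2.219, 2.223, 0.002]
force: [0.6, -0.2, 0.8]
width: 1.001
gripper_force: 0.0
```

View pics/w1.png

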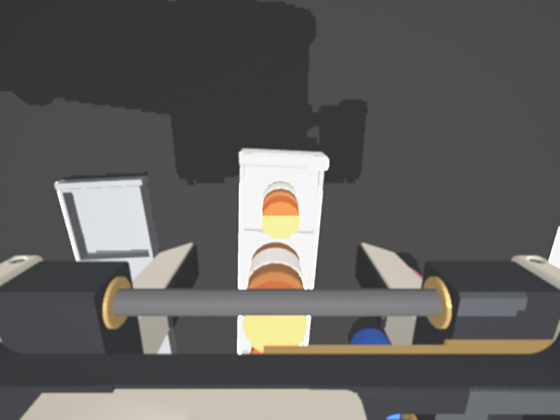

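The wrist view shows bottle_25's cap between the open fingers at about (281,218), with bottle_100's cap behind it at (275,325). I'll compare that with the projected positions.

Run:
```python
from h import *
s=arm.observe();d=arm.get_image('wrist');M=d['mount'];Rt=R.from_rotvec(s['ee_rot']).as_matrix()
def p(P):
    c=np.linalg.inv(M)@np.r_[Rt.T@(np.array(P)-s['position']),1];u=d['intrinsics']@c[:3];return u[:2]/u[2]
print(p([.6445,.1032,.078]),p([.6396,.0269,.109]),'tcp',p(s['position']))
```

```text
[281.12663122 223.5325381 ] [274.92899443 328.96171142] tcp [277.53130455 262.44956385]
```

The projections match, so I descend on bottle_25's cap and close.

```bash
python3 -m creep '[[-0.006,0.009,0,0,0,0],[0,0,0.05,0,0,0],[0,0,0.05,0,0,0],[0,0,0.05,0,0,0],[0,0,0.04,0,0,0],[0,0,0.02,0,0,0],[0,0,0.014,0,0,0],[0,0,0,0,0,0],[0,0,0,0,0,0],[0,0,0,0,0,0]]' -1 20; python3 -m creep '[[0,0,0,0,0,0],[0,0,0,0,0,0],[0,0,0,0,0,0],[0,0,0,0,0,0],[0,0,0,0,0,0],[0,0,0,0,0,0],[0,0,0,0,0,0],[0,0,0,0,0,0],[0,0,0,0,0,0],[0,0,0,0,0,0]]' 1 15
```

```text
clock: 4.27
position: [0.6449, 0.1022, 0.0583]
ee_rot: [2.22, 2.222, 0.002]
force: [-0.3, 0.3, 0.7]
width: 1.001
gripper_force: 0.0
clock: 5.1
position: [0.6441, 0.1021, 0.0571]
ee_rot: [-2.22, -2.222, 0.0]
force: [0.3, -0.4, 0.4]
width: 0.348
gripper_force: 15.0
```

```bash
python3 -m creep '[[0,0,-0.02,0,0,0],[0,0,-0.04,0,0,0],[0,0,-0.04,0,0,0],[0,-0.02,0,0,0,0],[-0.01,-0.06,0,0,0,0],[-0.01,-0.06,0,0,0,0],[-0.01,-0.06,0,0,0,0],[-0.01,-0.06,0,0,0,0],[-0.01,-0.06,0,0,0,0],[-0.0125,-0.06,0,0,0,0],[0,-0.04,0,0,0,0],[0,-0.02,0,0,0,0],[0,0,0.03,0,0,0],[0,0,0.03,0,0,0],[0,0,0.02,0,0,0],[0,0,0,0,0,0],[0,0,0,0,0,0],[0,0,0,0,0,0]]' 1 15
python3 - <<'E'
from h import *
cv2.imwrite('pics/s2.png',arm.get_image('scene')['frame'][150:270,170:400,::-1].repeat(3,0).repeat(3,1))
E
```

```text
clock: 6.6
position: [0.4685, 0.0769, 0.0654]
ee_rot: [2.22, 2.222, 0.0]
force: [-0.7, 0.4, -1.2]
width: 0.353
gripper_force: 15.0
```

View pics/s2.png

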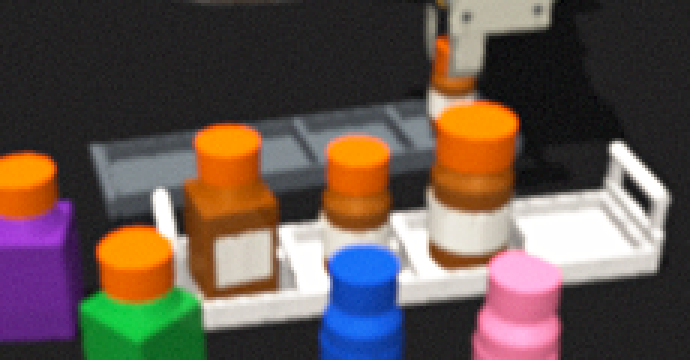

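The view shows bottle_25 held upright over the leftmost bay. Next I lower it.

```bash
python3 -m creep '[[0,0,0.01,0,0,0],[0,0,0.005,0,0,0],[0,0,0.003,0,0,0],[0,0,0.0015,0,0,0],[0,0,0.0015,0,0,0],[0,0,0,0,0,0],[0,0,0,0,0,0],[0,0,0,0,0,0]]' 1 15
```

```text
clock: 7.32
position: [0.4681, 0.0769, 0.0569]
ee_rot: [-2.221, -2.222, -0.0]
force: [-1.7, 0.0, 5.9]
width: 0.353
gripper_force: 15.0
```

```bash
python3 -m creep '[[0,0,0,0,0,0],[0,0,0,0,0,0],[0,0,0,0,0,0],[0,0,0,0,0,0],[0,0,0,0,0,0],[0,0,0,0,0,0],[0,0,-0.03,0,0,0],[0,0,-0.06,0,0,0],[0,0,-0.09,0,0,0],[0,0,-0.1,0,0,0]]' -1 15; python3 -m creep '[[-0.02,0.07,0,0,0,0],[-0.02,0.07,0,0,0,0],[-0.02,0.07,0,0,0,0],[-0.02,0.07,0,0,0,0],[-0.02,0.07,0,0,0,0],[-0.025,0.079,0,0,0,0],[0,0,0.06,0,0,0],[0,0,0.06,0,0,0],[0,0,0.04,0,0,0],[0,0,0.03,0,0,0],[0,0,0.015,0,0,0],[0,0,0,0,0,0],[0,0,0,0,0,0],[0,0,0,0,0,0]]' -1 15; python3 -m creep '[[0,0,0,0,0,0],[0,0,0,0,0,0]]' -1 20
```

```text
clock: 8.15
position: [0.4668, 0.0764, 0.1689]
ee_rot: [-2.22, -2.221, 0.005]
force: [0.3, 0.8, -0.7]
width: 0.988
gripper_force: 0.0
clock: 9.32
position: [0.6405, 0.0271, 0.0879]
ee_rot: [2.22, 2.222, 0.002]
force: [-1.1, 0.6, 1.2]
width: 1.001
gripper_force: 0.0
clock: 9.48
position: [0.6403, 0.0272, 0.0877]
ee_rot: [2.22, 2.222, 0.002]
force: [0.5, 0.5, -0.0]
width: 1.001
gripper_force: 0.0
```

```bash
python3 -m creep '[[0,0,0.01,0,0,0],[0,0,0,0,0,0],[0,0,0,0,0,0]]' -1 20; python3 -m creep '[[0,0,0,0,0,0],[0,0,0,0,0,0],[0,0,0,0,0,0],[0,0,0,0,0,0],[0,0,0,0,0,0],[0,0,0,0,0,0],[0,0,0,0,0,0],[0,0,0,0,0,0]]' 1 25
```

```text
clock: 9.73
position: [0.6396, 0.0272, 0.0826]
ee_rot: [-2.22, -2.222, 0.0]
force: [-1.0, 0.4, 0.2]
width: 1.002
gripper_force: 0.0
clock: 10.4
position: [0.6397, 0.0271, 0.0827]
ee_rot: [-2.22, -2.222, -0.0]
force: [0.4, -0.8, -0.3]
width: 0.564
gripper_force: 25.0
```

```bash
python3 -m creep '[[0,0,-0.02,0,0,0],[0,0,-0.04,0,0,0],[0,0,-0.04,0,0,0],[0,-0.02,0,0,0,0],[-0.01,-0.06,0,0,0,0],[-0.015,-0.06,0,0,0,0],[-0.015,-0.06,0,0,0,0],[-0.015,-0.06,0,0,0,0],[-0.015,-0.06,0,0,0,0],[-0.005,-0.05,0,0,0,0],[0,-0.03,0,0,0,0],[0,-0.02,0,0,0,0],[0,0,0.03,0,0,0],[0,0,0.03,0,0,0],[0,0,0.02,0,0,0],[0,0,0,0,0,0],[0,0,0,0,0,0],[0,0,0,0,0,0]]' 1 25
```

```text
clock: 11.9
position: [0.4721, -0.0031, 0.091]
ee_rot: [2.22, 2.222, 0.0]
force: [0.9, 0.2, -2.2]
width: 0.558
gripper_force: 25.0
```

```bash
python3 -m creep '[[0,0,0.01,0,0,0],[0,0,0.005,0,0,0],[0,0,0.003,0,0,0],[0,0,0.0015,0,0,0],[0,0,0.0015,0,0,0],[0,0,0,0,0,0],[0,0,0,0,0,0],[0,0,0,0,0,0]]' 1 25
```

```text
clock: 12.57
position: [0.4718, -0.003, 0.0826]
ee_rot: [-2.22, -2.222, -0.0]
force: [-1.9, 0.6, 5.6]
width: 0.56
gripper_force: 25.0
```

```bash
python3 -m creep '[[0,0,0,0,0,0],[0,0,0,0,0,0],[0,0,0,0,0,0],[0,0,0,0,0,0],[0,0,0,0,0,0],[0,0,0,0,0,0],[0,0,-0.03,0,0,0],[0,0,-0.06,0,0,0],[0,0,-0.06,0,0,0],[0,0,-0.065,0,0,0]]' -1 15; python3 -m creep '[[-0.02,0.07,0,0,0,0],[-0.02,0.07,0,0,0,0],[-0.02,0.07,0,0,0,0],[-0.02,0.07,0,0,0,0],[-0.02,0.07,0,0,0,0],[-0.021,0.06,0,0,0,0],[0,0,0.06,0,0,0],[0,0,0.06,0,0,0],[0,0,0.05,0,0,0],[0,0,0.04,0,0,0],[0,0,0.02,0,0,0],[0,0,0.01,0,0,0],[0,0,0,0,0,0],[0,0,0,0,0,0],[0,0,0,0,0,0]]' -1 15
```

```text
clock: 13.4
position: [0.4712, -0.0033, 0.1689]
ee_rot: [-2.221, -2.222, 0.002]
force: [0.0, 0.1, 0.5]
width: 1.0
gripper_force: 0.0
clock: 14.65
position: [0.6366, -0.0514, 0.0735]
ee_rot: [2.22, 2.222, 0.002]
force: [-0.9, 0.4, 0.6]
width: 0.999
gripper_force: 0.0
```

```bash
python3 -m creep '[[0,0,0,0,0,0],[0,0,0,0,0,0],[0,0,0,0,0,0],[0,0,0,0,0,0],[0,0,0,0,0,0],[0,0,0,0,0,0],[0,0,0,0,0,0],[0,0,0,0,0,0],[0,0,0,0,0,0]]' 1 20
```

```text
clock: 15.4
position: [0.6358, -0.0513, 0.0723]
ee_rot: [-2.221, -2.222, 0.0]
force: [-0.2, -0.2, 0.1]
width: 0.435
gripper_force: 20.0
```

```bash
python3 -m creep '[[0,0,-0.02,0,0,0],[0,0,-0.04,0,0,0],[0,0,-0.04,0,0,0],[0,-0.02,0,0,0,0],[-0.01,-0.06,0,0,0,0],[-0.015,-0.06,0,0,0,0],[-0.015,-0.06,0,0,0,0],[-0.015,-0.06,0,0,0,0],[-0.015,-0.06,0,0,0,0],[-0.009,-0.04,0,0,0,0],[0,-0.03,0,0,0,0],[0,-0.011,0,0,0,0],[0,0,0.03,0,0,0],[0,0,0.03,0,0,0],[0,0,0.02,0,0,0],[0,0,0,0,0,0],[0,0,0,0,0,0],[0,0,0,0,0,0]]' 1 20
```

```text
clock: 16.9
position: [0.4758, -0.0831, 0.0806]
ee_rot: [2.22, 2.222, 0.0]
force: [0.2, -0.3, -1.9]
width: 0.433
gripper_force: 20.0
```

```bash
python3 -m creep '[[0,0,0.01,0,0,0],[0,0,0.005,0,0,0],[0,0,0.003,0,0,0],[0,0,0.0015,0,0,0],[0,0,0.0015,0,0,0],[0,0,0,0,0,0],[0,0,0,0,0,0],[0,0,0,0,0,0]]' 1 20
```

```text
clock: 17.57
position: [0.4755, -0.0831, 0.0722]
ee_rot: [2.221, 2.222, 0.001]
force: [-1.9, 0.3, 5.0]
width: 0.43
gripper_force: 20.0
```

```bash
python3 -m creep '[[0,0,0,0,0,0],[0,0,0,0,0,0],[0,0,0,0,0,0],[0,0,0,0,0,0],[0,0,0,0,0,0],[0,0,0,0,0,0],[0,0,-0.03,0,0,0],[0,0,-0.06,0,0,0],[0,0,-0.08,0,0,0],[0,0,-0.08,0,0,0]]' -1 15; python3 -m creep '[[-0.02,0.07,0,0,0,0],[-0.02,0.07,0,0,0,0],[-0.02,0.07,0,0,0,0],[-0.02,0.07,0,0,0,0],[-0.025,0.07,0,0,0,0],[-0.025,0.05,0,0,0,0],[0,0,0.05,0,0,0],[0,0,0.05,0,0,0],[0,0,0.05,0,0,0],[0,0,0.03,0,0,0],[0,0,0.02,0,0,0],[0,0,0.003,0,0,0],[0,0,0,0,0,0],[0,0,0,0,0,0],[0,0,0,0,0,0]]' -1 15
```

```text
clock: 18.4
position: [0.4746, -0.0832, 0.1726]
ee_rot: [-2.22, -2.221, 0.003]
force: [0.4, -0.4, 0.6]
width: 0.995
gripper_force: 0.0
clock: 19.65
position: [0.6362, -0.1351, 0.092]
ee_rot: [2.219, 2.221, 0.002]
force: [0.1, 0.5, 0.2]
width: 1.0
gripper_force: 0.0
```

```bash
python3 -m creep '[[0,0,0,0,0,0],[0,0,0,0,0,0],[0,0,0,0,0,0],[0,0,0,0,0,0],[0,0,0,0,0,0],[0,0,0,0,0,0],[0,0,0,0,0,0],[0,0,0,0,0,0],[0,0,0,0,0,0]]' 1 25
```

```text
clock: 20.4
position: [0.6354, -0.1349, 0.0907]
ee_rot: [-2.22, -2.222, 0.0]
force: [-0.8, 0.0, 0.6]
width: 0.429
gripper_force: 25.0
```

```bash
python3 -m creep '[[0,0,-0.02,0,0,0],[0,0,-0.04,0,0,0],[0,0,-0.04,0,0,0],[0,-0.02,0,0,0,0],[-0.01,-0.06,0,0,0,0],[-0.015,-0.06,0,0,0,0],[-0.015,-0.06,0,0,0,0],[-0.015,-0.06,0,0,0,0],[-0.015,-0.06,0,0,0,0],[0,-0.04,0,0,0,0],[0,-0.02,0,0,0,0],[0,-0.01,0,0,0,0],[0,0,0.03,0,0,0],[0,0,0.03,0,0,0],[0,0,0.02,0,0,0],[0,0,0,0,0,0],[0,0,0,0,0,0],[0,0,0,0,0,0]]' 1 25
```

```text
clock: 21.9
position: [0.48, -0.1631, 0.099]
ee_rot: [2.22, 2.222, 0.0]
force: [0.1, -0.3, -2.6]
width: 0.425
gripper_force: 25.0
```

```bash
python3 -m creep '[[0,0,0.01,0,0,0],[0,0,0.005,0,0,0],[0,0,0.003,0,0,0],[0,0,0.0015,0,0,0],[0,0,0.0015,0,0,0],[0,0,0,0,0,0],[0,0,0,0,0,0],[0,0,0,0,0,0]]' 1 25
```

```text
clock: 22.57
position: [0.4795, -0.1631, 0.0906]
ee_rot: [2.221, 2.222, 0.0]
force: [-1.6, 0.9, 4.5]
width: 0.434
gripper_force: 25.0
```

Release, rise, and move clear of the top camera's view.

```bash
python3 -m creep '[[0,0,0,0,0,0],[0,0,0,0,0,0],[0,0,0,0,0,0],[0,0,0,0,0,0],[0,0,0,0,0,0],[0,0,0,0,0,0],[0,0,-0.03,0,0,0],[0,0,-0.06,0,0,0],[0,0,-0.08,0,0,0],[0,0,-0.08,0,0,0],[0,0,-0.08,0,0,0],[-0.08,0,0,0,0,0],[-0.08,0,0,0,0,0],[-0.08,0,0,0,0,0],[-0.08,0,0,0,0,0],[-0.08,0,0,0,0,0],[-0.08,0,0,0,0,0],[0,0,0,0,0,0],[0,0,0,0,0,0],[0,0,0,0,0,0]]' -1 15
python3 - <<'E'
from h import *
cv2.imwrite('pics/top3.png',cv2.resize(arm.get_image('top')['frame'][150:300,165:365,::-1],None,fx=4,fy=4,interpolation=cv2.INTER_CUBIC))
cv2.imwrite('pics/s3.png',cv2.resize(arm.get_image('scene')['frame'][130:280,180:400,::-1],None,fx=3.5,fy=3.5,interpolation=cv2.INTER_CUBIC))
E
```

```text
clock: 24.23
position: [0.4796, -0.3545, 0.222]
ee_rot: [-2.22, -2.221, -0.0]
force: [-0.5, 1.1, 0.3]
width: 0.999
gripper_force: 0.0
```

View pics/top3.png

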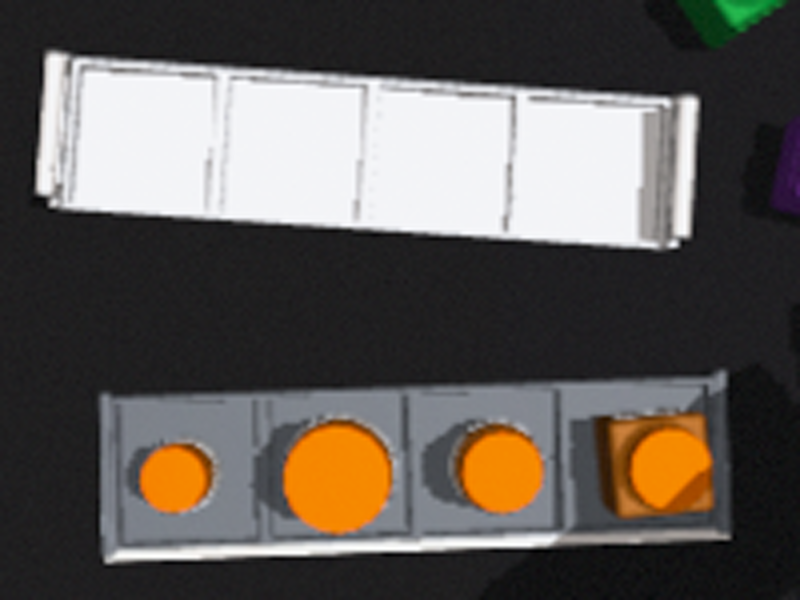

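View pics/s3.png

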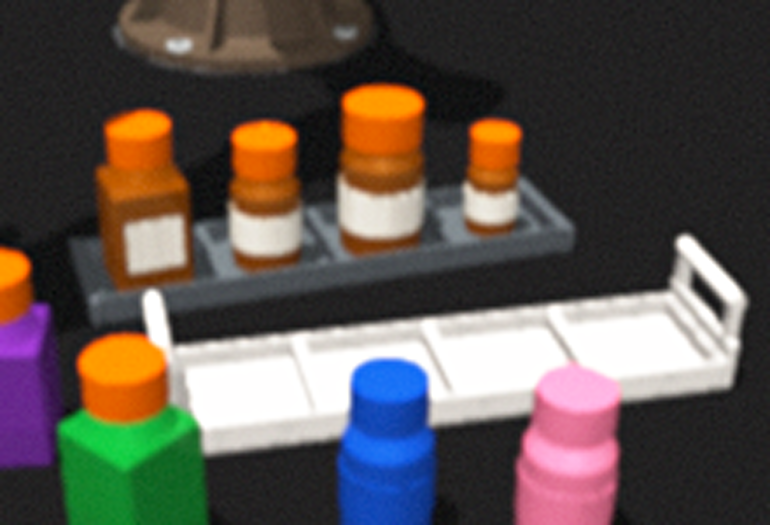

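Both views show all four bottles upright in the tray bays, released and in the original order (25, 100, 50, square). The carrier is empty and the decoys have not moved.

```bash
python3 -c "
from cell import arm
print(arm.sign_off())"
```

```text
the job is handed in; nothing more can be done
None
```

All four bottles are standing upright and released in the tray bays, in their original left-to-right order (25, 100, 50, square), and the job was handed in at about 24 s of the 88 s allowed; no verdict came back.

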